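Pass a mould pallet over the spring stop to the slip spout

ROBOT

A 6-joint arm with a two-finger parallel gripper is mounted at the origin on the work surface. World frame = base frame: x ahead of the robot, y to its left, z up, the work surface at z = 0. Lengths are in m, angles in rad, forces in N, time in s.
With the tool pointing down it reaches from about 0.3 to 0.95 m from the base axis. Payload 3.1 kg.
Tool frame: the origin (TCP) lies on the mounting face of the last link; the fingertips stand env.finger_overhang ahead of it and the grasp point (between the pads) lies 155 mm ahead of it (env.finger_overhang is the distance from the TCP to the fingertips, in m); z points along the fingers, y is the line along which they close (so a half turn about z gives the same grasp; the last joint's range is limited). The gripper opens to 85 mm and grips with 20 to 120 N. Pads are 22 mm wide; open, the fingers measure 114 mm over their backs; the gripper's body (76 mm by 85 mm) begins 54 mm behind the grasp point. The pads swing forward as they close: fully open they stand 13 mm farther back than shut.
Start: joints at [1.202, 0.308, 1.634, -0, 1.2, -0.07], TCP at [0.184, 0.597, 0.405] pointing down, gripper open.
Joint ranges: [-3.06, 3.06], [-0.79, 1.96], [0.05, 2.63], [-1.19, 4.34], [0.05, 2.64], [-2.94, 2.94]. Speed limits (rad/s): [2.79, 2.79, 3.14, 3.14, 3.14, 3.14].

INTERFACE

Orientations are given as a unit quaternion [w, x, y, z].
In Python, from rig import env, planner, camera, camera_model, telemetry gives the robot as it stands. The module is installed in compiled form; this text tells all that it offers. Calls block until the motion is done:
- env.goto(position, orientation): joint-space move of the TCP to a pose.
- env.move_l(position, max_speed=0.15, ori=None, f_stop=None): straight line of the TCP; ori=None keeps the orientation; max_speed is the mean speed in m/s. With f_stop (N) it stops when the force on the tool has changed by that much, and returns True; else False.
- env.set_joints(angles): joint-space move.
- env.ungrasp() and env.grasp(effort=None): open the fingers fully, or close them until they stop; effort is the grip in N (None keeps the last).
- env.wait(seconds).
- planner.solve_ik(position, orientation): joint angles nearest the present ones, or None.
- camera(name): name is "scene" or "top" or "wrist"; returns (picture, depth): 420x560x3 uint8, red, green, blue; 420x560 float32, m along the optical axis (not along the pixel's ray), 0 where there is no reading.
- camera_model(name): a dict with "fov_y" (degrees; the focal length in pixels is half the picture's height over the tangent of half this angle, whatever the lens; pixels are square), "cx", "cy" (the principal point, pixels), "rvec" (rotation vector, rad) and "tvec" (3), from world to camera coordinates, as OpenCV has them. Camera axes: x right, y down, z forward; pixel columns grow to the right and rows downward; lengths in m; the calibration is good to about 2 mm. A picture is of the moment at which its call begins: read the wrist's pose just before it. camera_model takes no time and is no camera call; for the wrist camera it gives the pose at the moment of the call.
A pose or a line that the arm cannot do raises env.PlanningError and nothing moves.
- env.finish_job(): hands the job in, once; it reports no verdict.
Readings, each from a call of its own:
- telemetry.read_clock(): time.
- telemetry.read_joints(): joint angles.
- telemetry.read_joint_velocities(): joint speeds.
- telemetry.read_effort(): joint torques, N m.
- telemetry.read_ee_pos(): TCP position.
- telemetry.read_eef_rot(): TCP orientation.
- telemetry.read_ft_force(): force on the tool from outside, world axes, zero at the start.
- telemetry.read_ft_torque(): the same for the moment, N m.
- telemetry.read_width(): opening from 0.0 (shut) to 1.0 (fully open).
Only numpy, scipy, OpenCV 4.12 (cv2) and the standard library are available. Lean on these libraries where they do the work, as an engineer would, in place of code of your own. Each camera call takes 0.05 s, during which the arm holds its last target. There are 200 camera calls.

TASK

Bring the plaster mould under the slip spout: with the fingertips hold the track's red spring stop bar down and, keeping it down, push the plywood pallet that carries the mould along the runners until it has passed onto the stop's nose, then push it on fully home against the end stop, so that the stop springs back up behind it. Push only on the pallet: grasp and lift nothing, keep the mould standing in its place on the pallet, and leave everything else on the bench undisturbed. Finish with the hand clear.

Things in the scene. Friction and masses are not known exactly. Their poses are not given: they have to be found in the camera images.
- track: Mould track fixed to the bench: steel drip tray 190 mm wide (x), 460 mm long (y -220 to +240), two aluminium C-shaped runners along y, and at the +y end an end stop and an arched steel slip spout (its post at y +214, its highest point 254 mm above the bench). Origin on the bench surface, mid-width; +y is the direction to push the pallet, z up.
- runners (a point): Fixed point on the track's middle line, level with the runners' running surfaces, 55 mm above the bench, at track y 0. Runners reach from y -200 to +190; top lips 72 to 76 mm above the bench hold the pallet's side edges with 1.5 to 2 mm of play. The gap between the lower flanges is 92 mm wide, between the lips 100 mm; the stop bar lies in its middle.
- home (a point): Fixed point of the track where the pallet's origin lies when the pallet is fully home against the steel end stop (track frame 0, 110, 55 mm); axes as the track's. The end stop's face is at track y +175.
- pallet: Loose plywood pallet in the runners, 120 mm wide (x), 130 long (y), 15 thick, about 0.22 kg. Origin: centre of its underside, axes as the track's. Starts with its leading (+y) edge 6 to 30 mm short of the stop's nose. Push the middle of its 15 mm high trailing (-y) end face; about 50 mm of its top there is bare. Takes 2 to 5 N freely, 5 to 12 N over the nose.
- mould: Loose two-part white plaster mould with two dark rubber bands and a round dark pour hole on top: 80 mm (x) by 64 mm (y) by 62 mm high, about 0.36 kg. Origin at the centre of its underside; it stands on the pallet, about 20 mm forward (+y) of the pallet's origin. Its top is 132 mm above the bench.
- mould_pour (a point): Centre of the mould's pour hole (45 mm wide), on its top face.
- nozzle (a point): Mouth of the slip spout, pointing down, 158 mm above the bench and 130 mm along the track's +y.
- stop (a joint): Travel of the spring stop in m: 0 = up, blocking; 0.015 = fully down. Moves straight down as one piece; 2.5 N start it, 6.5 N hold it fully down; springs back by itself. From 0.011 on the pallet can pass over the nose; once its leading edge lies on the nose, the pallet keeps it down (at about 0.011). When the trailing edge has passed, the nose springs up behind it.
- stop_pad (a point): On top of the stop's red press bar, on its middle line, 20 mm from the tail end; moves with the stop. Bar 22 mm wide, from track y -195 (tail) beneath the pallet to the nose; flat top 49 mm above the bench when up (6 mm below the running surfaces), 34 mm fully down. Open from above behind the pallet's trailing edge, for 60 to 84 mm at the start.
- stop_nose (a point): Top of the nose's blocking (-y) face, on the middle line, at track y +25; moves with the stop. The nose is a red block 22 mm wide, 14 mm long (y +25 to +39), its top 66 mm above the bench when up, 51 mm fully down. With the pallet home the nose stands 6 mm behind its trailing edge.
- spare_mould: Another plaster mould, like the one on the pallet; stands on the bench beside the track; leave it alone (origin: centre of the underside).
- tub: White lidded tub, 72 mm wide, 85 mm high; stands on the bench beside the track; leave it alone (origin: centre of the underside).
- cup_blue: Pale blue cup, 76 mm wide, 75 mm high; stands on the bench beside the track; leave it alone (origin: centre of the underside).
- cup_white: White cup, 72 mm wide, 70 mm high, beyond the track's +y end; leave it alone (origin: centre of the underside).
- jug: Grey-green mug-shaped jug, 90 mm wide, 90 mm high, beyond the track's -y end; leave it alone (origin: centre of the underside).
- scraper: Steel scraper with a wooden handle, 170 mm long, lying on the bench on the robot's side of the track; leave it alone.
There are look-alikes about, which are no part of the job. There is more than one size of the pallet; the one meant has the size given above.

How it is judged:
By the outcome, as a careful person would: the job done as asked, in the order asked, and still so for the second after the job is handed in, with the robot touching nothing.
It also fails if it takes over 45 s, if anything falls off the work surface, if the arm or the gripper's body presses on something with over 40 N, if the wrist force passes 120 N, or if a joint passes its speed limit or range.

## Working session

There is one attempt and no reset: what is moved stays moved. The work goes in short steps, each a Python script; the robot and the scene stay as the last script left them, time stands still between calls to the robot, and variables do not carry over. Pictures are saved under pics/ and viewed, on a budget of 10 in all, crops included, one or two more only if the job needs it, and the job is handed in when it is done.

```bash
mkdir -p pics; cat > h.py <<'E'
import numpy as np, cv2
from rig import env, planner, camera, camera_model, telemetry
def save(n,img): cv2.imwrite('pics/'+n+'.png',img[:,:,::-1])
def model(n):
    m=camera_model(n); f=210/np.tan(np.radians(m['fov_y'])/2)
    R=cv2.Rodrigues(np.array(m['rvec'],float))[0]; return f,m['cx'],m['cy'],R,np.array(m['tvec'],float)
def back(M,u,v,d):
    f,cx,cy,R,t=M; return R.T@(np.array([(u-cx)/f*d,(v-cy)/f*d,d])-t)
def onz(M,u,v,z):
    f,cx,cy,R,t=M; c=-R.T@t; r=R.T@np.array([(u-cx)/f,(v-cy)/f,1]); return c+r*(z-c[2])/r[2]
def proj(M,p):
    f,cx,cy,R,t=M; q=R@np.array(p)+t; return np.array([cx+f*q[0]/q[2],cy+f*q[1]/q[2]])
E
python3 - <<'E'
from h import *
for n in ['scene','top']:
    M=model(n); a,d=camera(n); save(n,a); np.savez(n,a=a,d=d); print(n,M[0],-M[3].T@M[4], (d>0).mean())
print(env.finger_overhang, telemetry.read_clock(), telemetry.read_eef_rot(), telemetry.read_ft_force())
E
```

```text
scene 417.8990751427349 [ 1.34446875 -0.04146414  1.00006813] 0.9959863945578231
top 470.3552802114155 [0.42280664 0.03704512 1.53460418] 0.9961352040816327
0.1734 0.1 [-2.50758703e-04  1.48855995e-01  9.88858295e-01 -1.04962963e-03] [0.03698213 0.03651324 0.19814727]
```

View pics/top.png

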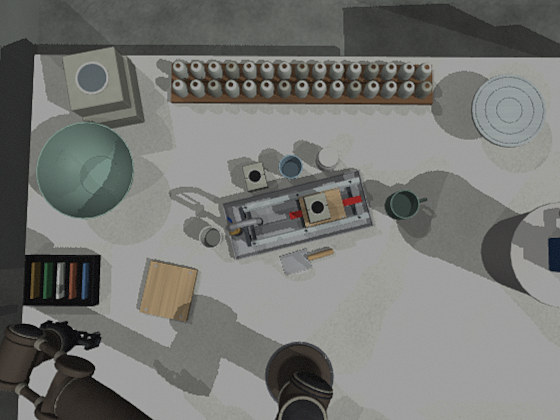

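View pics/scene.png

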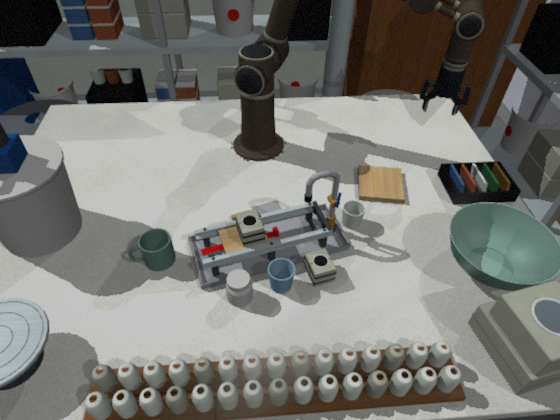

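The top view shows the track centred near (297,214), with its spout (+y) end at about (240,225). The red stop tail is at (352,201), the nose at (294,215), and the pallet with its mould at about (322,207). The wooden board at (168,290), loose on the bench, is the look-alike pallet. The spare mould is at (255,177). The scene view agrees: pallet at (235,238), red tail at (212,250), nose at (273,232).

Next I'll get a rough pose and look with the wrist camera.

```bash
python3 - <<'E'
from h import *
from scipy.spatial.transform import Rotation as Ro
M=model('top')
tail=onz(M,352,201,.049); nose=onz(M,294,215,.066); print(tail,nose)
print('board',onz(M,168,290,.015))
d=(nose-tail)[:2]; d/=np.linalg.norm(d); print('dir',d,np.degrees(np.arctan2(d[1],d[0])))
f,cx,cy,R,t=model('wrist'); p=np.array(telemetry.read_ee_pos()); q=telemetry.read_eef_rot()
Rt=Ro.from_quat([q[1],q[2],q[3],q[0]]).as_matrix()
print('cam in tool',Rt.T@(-R.T@t-p),'cam axis in tool',Rt.T@R.T@[0,0,1],'f',f)
print('tool x,y',Rt[:,0],Rt[:,1])
E
```

```text
[ 0.55839334 -0.16246744  0.049     ] [0.5113267  0.02101746 0.066     ]
board [0.2697997  0.42267448 0.015     ]
dir [-0.2484706   0.96863944] 104.38702851363563
cam in tool [0.0685736  0.00103736 0.02998509] cam axis in tool [-2.70385505e-01  6.06460570e-04  9.62751947e-01] f 359.0156420327034
tool x,y [-9.55683660e-01  2.94395497e-01  1.83442323e-04] [ 0.29439444  0.95568158 -0.00215052]
```

```bash
cat >> h.py <<'E'
from scipy.spatial.transform import Rotation as Ro
def quat(d):  # tool down, tool x = track +x, tool y = -track y
    X=np.array([d[1],-d[0],0]); Z=np.array([0,0,-1.]); q=Ro.from_matrix(np.c_[X,np.cross(Z,X),Z]).as_quat(); return [q[3],*q[:3]]
E
python3 - <<'E'
from h import *
d=np.array([-.2485,.9686]); q=quat(d); tx=np.array([d[1],-d[0]])
p=np.array([.535,-.07])+.03*tx
e=telemetry.read_ee_pos(); env.move_l([e[0],e[1],.54],.3)
env.goto([*p,.52],q); print(telemetry.read_joints())
env.move_l([*p,.42],.25)
for i,pp in enumerate([p-.04*d,p+.06*d]):
    env.move_l([*pp,.42],.25); env.wait(.2); M=model('wrist'); a,dd=camera('wrist'); np.savez(f'w{i}',a=a,d=dd,f=M[0],cx=M[1],cy=M[2],R=M[3],t=M[4]); save(f'w{i}',cv2.resize(a,(800,600),interpolation=cv2.INTER_CUBIC))
print(telemetry.read_clock())
E
```

```text
[-1.85840738e-01  1.12687690e-01  1.63624963e+00  3.46153343e-04
  1.39260713e+00  1.13245435e+00]
5.3
```

View pics/w0.png

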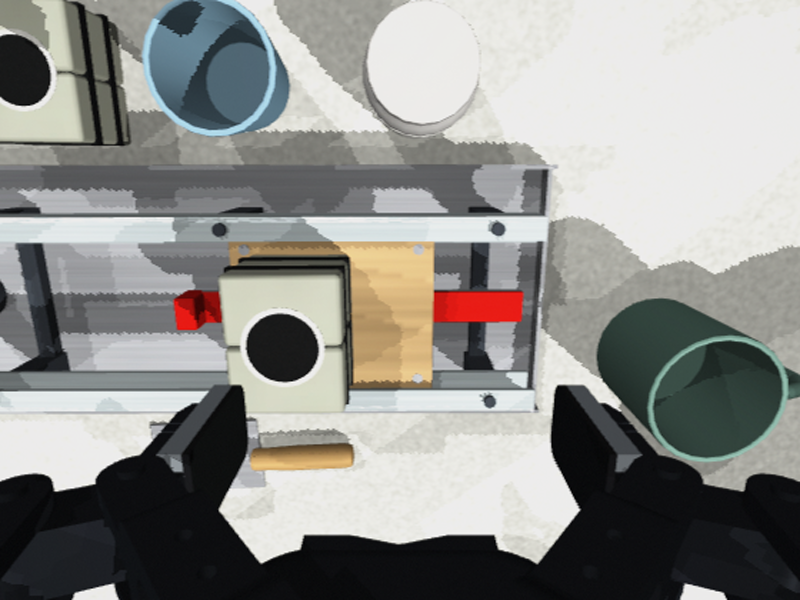

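View pics/w1.png

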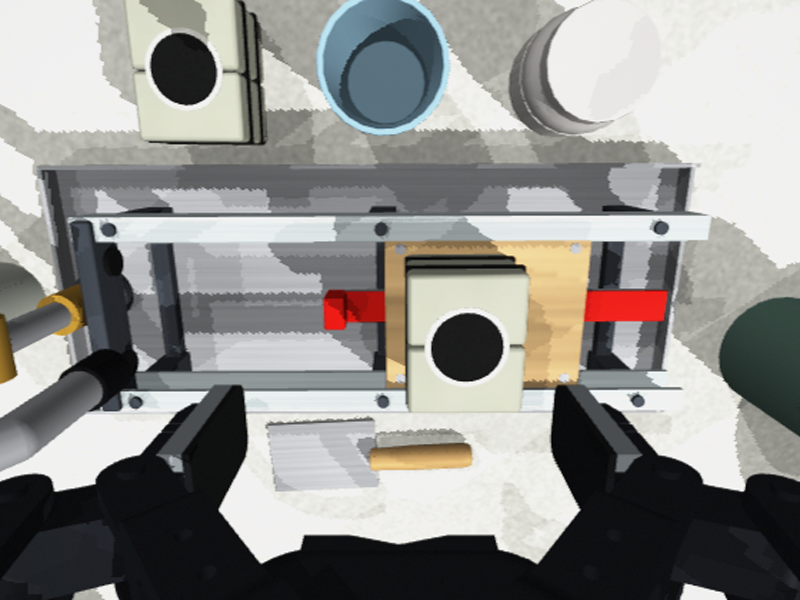

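w0 shows:
- red bar tail end at x≈522, rows 291–321
- pallet trailing edge at x≈433
- nose at about (186,310)
- mould pour hole at (282,347)

w1 shows the same things at tail x≈667, trailing edge ≈586, nose ≈(335,310) and pour hole (467,347). The jug at (700,390) in w0 is off the -y end.

Next I'll triangulate these.

```bash
python3 - <<'E'
from h import *
Ms=[];D=[]
for i in (0,1):
    z=np.load(f'w{i}.npz'); Ms.append((float(z['f']),float(z['cx']),float(z['cy']),z['R'],z['t'])); D.append((z['a'],z['d']))
P=[np.diag([1,1,1.])@np.array([[M[0],0,M[1]],[0,M[0],M[2]],[0,0,1]])@np.c_[M[3],M[4]] for M in Ms]
def px(p): return (np.array(p,float)+.5)*.7-.5
def tri(a,b):
    X=cv2.triangulatePoints(P[0],P[1],px(a).reshape(2,1),px(b).reshape(2,1)).ravel(); return X[:3]/X[3]
for n,a,b in [('tail',(522.5,306),(667,306)),('pour',(282,347),(467,347)),('palTR',(434,242),(591,242)),('lipscrewA',(498,230),(661,228)),('lipscrewB',(219,230),(381,229)),('barEdge',(434,306),(586.5,306))]:
    print(n,tri(a,b).round(4))
# red mask edges per image on the bar -> axis at z=.049
for k in (0,1):
    a=D[k][0].astype(int); m=(a[...,0]>150)&(a[...,1]<70)&(a[...,2]<70)
    cols=np.where(m.sum(0)>12)[0]; pts=[]
    for c in cols:
        if c<(295 if k==0 else 405): continue
        r=np.where(m[:,c])[0]; pts.append(onz(Ms[k],c,(r.min()+r.max())/2,.049))
    pts=np.array(pts); v=cv2.fitLine(pts[:,:2].astype(np.float32),cv2.DIST_L2,0,.01,.01).ravel()
    print(k,'bar axis',v,'ends',pts[0].round(4),pts[-1].round(4), 'dpth z',back(Ms[k],cols[-8],215,D[k][1][215,cols[-8]]).round(4))
    # lip rows: screws line direction
for k,(p,q) in enumerate([((219,230),(498,230)),((109,230),(661,228))]):
    A=onz(Ms[k],*px(p),.076);B=onz(Ms[k],*px(q),.076); e=A-B; print('lip dir',np.degrees(np.arctan2(e[1],e[0])),A,B)
for p,q in [(( 135,402),(638,401))]:
    A=onz(Ms[1],*px(p),.076);B=onz(Ms[1],*px(q),.076); e=A-B; print('lip2 dir',np.degrees(np.arctan2(e[1],e[0])),A,B)
E
```

```text
tail [ 0.5685 -0.189   0.0523]
pour [ 0.5323 -0.0462  0.1336]
palTR [ 0.5981 -0.1166  0.0692]
lipscrewA [ 0.6167 -0.1512  0.0784]
lipscrewB [0.5743 0.0131 0.0787]
barEdge [ 0.5582 -0.1275  0.0707]
0 bar axis [ 0.25635535 -0.9665826   0.56024945 -0.15961276] ends [ 0.5524 -0.1309  0.049 ] [ 0.5677 -0.1884  0.049 ] dpth z [ 0.5653 -0.1816  0.0504]
1 bar axis [ 0.25951448 -0.9657392   0.5606179  -0.16306172] ends [ 0.551  -0.1378  0.049 ] [ 0.5702 -0.1882  0.049 ] dpth z [ 0.5647 -0.1828  0.0495]
lip dir 104.4186128151753 [0.57361726 0.01393336 0.076     ] [ 0.61622834 -0.15180231  0.076     ]
lip dir 104.52674192613883 [0.53229509 0.17411805 0.076     ] [ 0.61689414 -0.15237348  0.076     ]
lip2 dir 104.44902472108605 [0.42041326 0.14572744 0.076     ] [ 0.50475085 -0.18158287  0.076     ]
```

The heights check out: bar about 50 mm, pallet top about 70, mould top about 133. The track direction is 104.47°, and the pallet's trailing edge is at track y≈-133 (62 mm of bar open). Next I'll close the hand and feel for the bar.

```bash
cat >> h.py <<'E'
an=np.radians(104.47); d=np.array([np.cos(an),np.sin(an)]); tx=np.array([d[1],-d[0]]); O=np.array([.5685,-.1885])+.195*d-.001*tx
Q=quat(d)
def W(y,z,x=0): return [*(O+y*d+x*tx),z]
def ty():
    e=np.array(telemetry.read_ee_pos()); r=e[:2]-O; return np.round([r@d*1e3,r@tx*1e3,e[2]*1e3],1)
def F():
    f=np.array(telemetry.read_ft_force()); return np.round([f[:2]@d,f[:2]@tx,f[2]],1)
E
python3 - <<'E'
from h import *
env.grasp(40); print(env.finger_overhang,telemetry.read_width(),ty())
env.move_l(W(-.165,.42),.3,ori=Q); env.move_l(W(-.165,.27),.2); env.wait(.2); print(ty(),F())
print(env.move_l(W(-.165,.21),.03,f_stop=2)); env.wait(.1); print(ty(),F(),telemetry.read_clock())
E
```

```text
0.1734 0.00034822236870970597 [-11.9  28.3 420. ]
[-165.4    0.7  271.8] [-0.7 -0.4  0.4]
True
[-1.649e+02 -1.000e-01  2.209e+02] [-0.5  0.7  2.2] 9.3917
```

```bash
python3 - <<'E'
from h import *
print(env.move_l(W(-.165,.2085),.04,f_stop=15)); env.wait(.2); print(ty(),F())
M=model('wrist'); a,dd=camera('wrist'); save('w2',cv2.resize(a,(800,600),interpolation=cv2.INTER_CUBIC)); print(telemetry.read_clock())
E
```

```text
False
[-1.651e+02  2.000e-01  2.086e+02] [ 0.  -0.   6.5]
10.0833
```

View pics/w2.png

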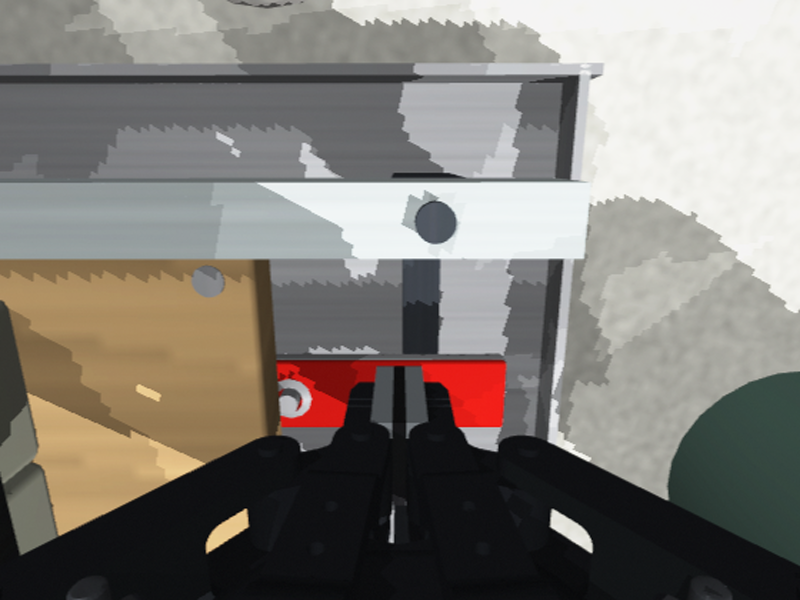

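w2 shows the shut fingertips on the red bar at about (400,400), and the force says the bar is nearly fully down. A pale ring is visible at (292,398) by the pallet edge, so I'll enlarge it before sliding over it.

```bash
python3 - <<'E'
from h import *
a=cv2.imread('pics/w2.png')[330:450,230:470]; cv2.imwrite('pics/c1.png',cv2.resize(a,(800,400),interpolation=cv2.INTER_CUBIC))
E
```

```text
(no output)
```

View pics/c1.png

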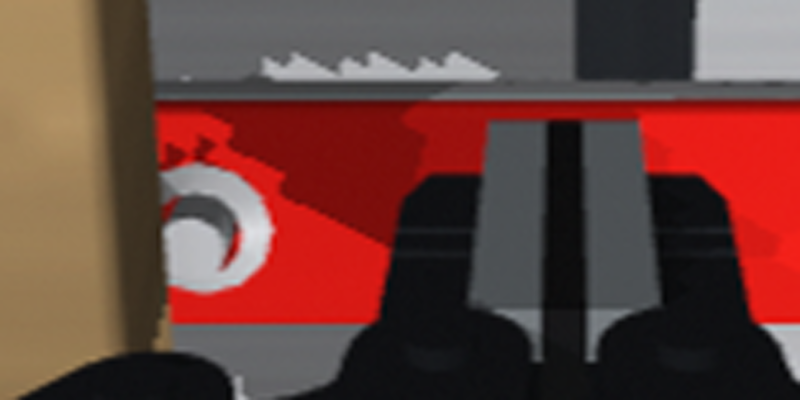

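```bash
python3 - <<'E'
from h import *
M=model('wrist'); a,dd=camera('wrist'); print(a.shape,F())
for n,(u,v) in {'bar':(240,265),'bar2':(335,270),'pin':(201,281),'pin2':(203,280),'ring':(212,276),'ringtop':(205,267)}.items(): 
    p=back(M,u,v,dd[v,u]); r=p[:2]-O; print(n,(r@d*1e3).round(1),(r@tx*1e3).round(1),(p[2]*1e3).round(1),a[v,u])
E
```

```text
(420, 560, 3) [ 0.9 -1.7  7. ]
bar -147.0 4.9 35.0 [125  14  12]
bar2 -187.9 3.5 37.0 [235  30  24]
pin -131.1 0.4 41.3 [185 186 190]
pin2 -132.0 1.0 41.4 [186 187 191]
ring -135.4 1.6 38.9 [197 199 202]
ringtop -132.4 5.3 37.9 [162 163 166]
```

Depth puts the ring and pin near y -132, z 38–41, which is above the pressed bar at about 35. So it could obstruct the fingertips. I'll slide back along the pressed bar for a better look.

```bash
python3 - <<'E'
from h import *
env.move_l(W(-.181,.2085),.05); env.wait(.1); print(ty(),F())
M=model('wrist'); a,dd=camera('wrist'); np.savez('w3',a=a,d=dd)
c=proj(M,[*(O-.132*d),.04]).astype(int); print(c)
u0,v0=c[0]-50,c[1]-35; cr=a[v0:v0+75,u0:u0+100]; save('c2',cv2.resize(cr,(800,600),interpolation=cv2.INTER_CUBIC)); print(u0,v0)
Z=np.zeros(dd.shape); 
for v in range(v0,v0+75,5):
    print(v,[int(round(1e3*back(M,u,v,dd[v,u])[2])) for u in range(u0,u0+100,4)])
E
```

```text
[-180.8   -0.   208.4] [ 0.9 -1.4  6.1]
[167 280]
117 245
245 [71, 71, 71, 71, 71, 68, 66, 63, 58, 7, 6, 6, 6, 6, 7, 7, 6, 8, 7, 6, 6, 7, 5, 7, 7]
250 [70, 71, 71, 71, 72, 69, 66, 63, 58, 33, 33, 32, 32, 33, 33, 32, 32, 33, 32, 33, 32, 33, 178, 34, 34]
255 [70, 71, 71, 70, 71, 69, 65, 63, 59, 36, 35, 35, 178, 35, 35, 36, 36, 37, 35, 36, 36, 35, 36, 36, 37]
260 [71, 72, 69, 71, 71, 68, 66, 63, 59, 36, 37, 35, 36, 36, 35, 36, 36, 37, 36, 36, 35, 37, 35, 35, 35]
265 [71, 71, 71, 70, 70, 70, 67, 64, 60, 36, 35, 35, 38, 38, 35, 35, 36, 36, 36, 36, 35, 36, 36, 36, 36]
270 [71, 70, 71, 71, 70, 70, 68, 64, 61, 36, 39, 39, 38, 38, 39, 37, 37, 36, 36, 35, 35, 36, 35, 34, 36]
275 [71, 71, 71, 72, 71, 70, 68, 64, 60, 58, 38, 40, 41, 40, 39, 39, 35, 35, 37, 36, 36, 36, 36, 36, 35]
280 [72, 72, 71, 71, 71, 70, 68, 63, 62, 58, 39, 42, 41, 41, 40, 39, 37, 36, 36, 36, 36, 35, 36, 36, 35]
285 [70, 71, 71, 72, 71, 72, 69, 66, 62, 58, 39, 41, 43, 42, 35, 38, 36, 35, 35, 35, 36, 35, 35, 35, 36]
290 [71, 71, 71, 71, 71, 71, 69, 67, 63, 58, 36, 37, 37, 38, 38, 37, 36, 35, 35, 36, 37, 36, 37, 35, 36]
295 [71, 71, 71, 70, 70, 72, 69, 67, 62, 59, 36, 36, 36, 35, 38, 36, 36, 36, 36, 35, 35, 36, 36, 36, 35]
300 [71, 71, 71, 71, 71, 71, 71, 67, 65, 59, 8, 7, 6, 7, 6, 6, 6, 7, 7, 7, 7, 7, 7, 7, 6]
305 [71, 70, 71, 72, 71, 71, 70, 68, 64, 60, 7, 6, 6, 8, 7, 6, 6, 6, 82, 81, 81, 81, 6, 6, 8]
310 [70, 71, 71, 71, 71, 71, 69, 67, 64, 61, 7, 8, 8, 8, 84, 85, 86, 85, 87, 87, 86, 83, 84, 85, 7]
315 [71, 71, 70, 72, 71, 72, 71, 69, 65, 61, 58, 7, 87, 87, 87, 87, 88, 89, 89, 89, 88, 87, 86, 87, 8]
```

View pics/c2.png

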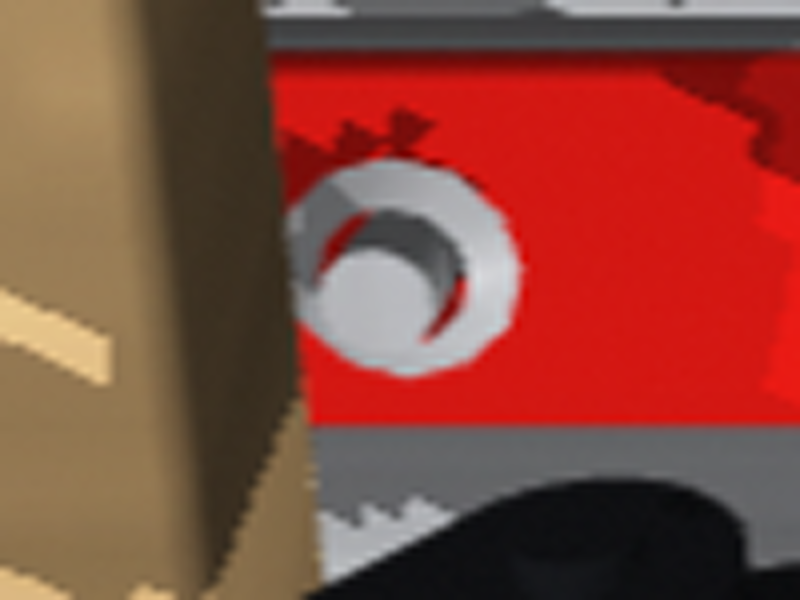

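The crop shows a steel guide pin (about z 42) inside a bush roughly 13 mm wide and 2–3 mm proud of the pressed bar, at y≈-132. It may block a centred slide, so I'll feel for it gently on the middle line first. If it blocks, I'll pass beside it.

```bash
python3 - <<'E'
from h import *
env.move_l(W(-.157,.2083),.06); env.wait(.1); print(ty(),F())
print(env.move_l(W(-.146,.2083),.02,f_stop=4)); print(ty(),F()); env.wait(.1); print(ty(),F(),telemetry.read_clock())
E
```

```text
[-157.7    0.8  209. ] [-1.   0.3  5.9]
False
[-147.5    0.9  209.3] [-3.2  0.1  5.5]
[-147.5    0.9  209.3] [-3.4 -0.2  5.8] 12.2
```

```bash
python3 - <<'E'
from h import *
for y in (-.144,-.141):
    print(env.move_l(W(y,.2083),.02,f_stop=6)); env.wait(.1); print(ty(),F(),telemetry.read_clock())
M=model('wrist'); a,dd=camera('wrist'); save('w4',cv2.resize(a,(800,600),interpolation=cv2.INTER_CUBIC))
E
```

```text
False
[-145.9    1.   209.3] [-4.8  0.5  5.5] 12.55
False
[-143.     1.   209.3] [-5.9 -0.1  5.5] 12.95
```

View pics/w4.png

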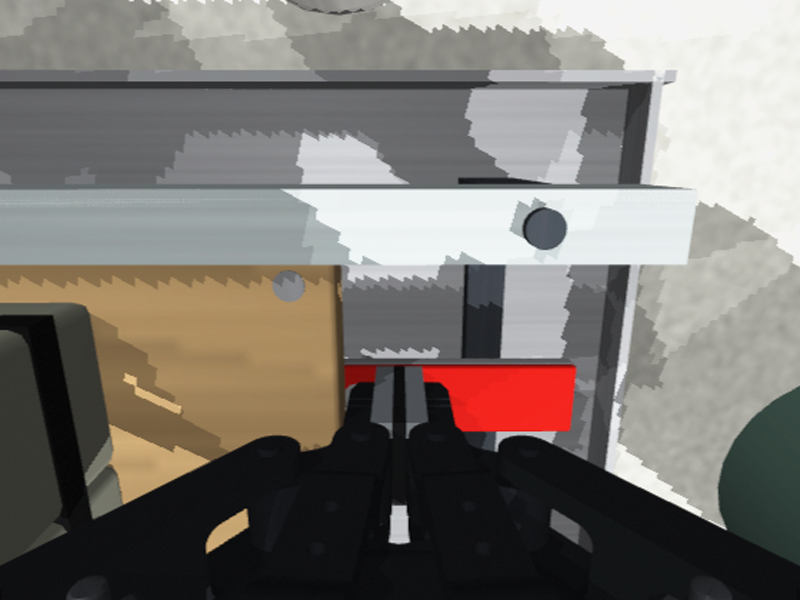

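The pallet is moving with the fingers (its edge at px 342 against the screw at 545), the bar is still down and nothing is snagging. I'll push onward onto the nose in steps.

```bash
python3 - <<'E'
from h import *
for y in (-.130,-.120,-.110,-.100,-.090):
    s=env.move_l(W(y,.2075),.04,f_stop=14); print(s,ty(),F(),telemetry.read_clock())
    if s: break
M=model('wrist'); a,dd=camera('wrist'); save('w5',cv2.resize(a,(800,600),interpolation=cv2.INTER_CUBIC))
E
```

```text
False [-132.3    1.5  209.3] [-4.7  0.5  7.6] 13.425
False [-122.2    1.6  209.3] [-5.2  0.8  8. ] 13.825
False [-112.1    1.6  209.2] [-4.5 -0.6  7.7] 14.225
False [-102.1    1.7  209.2] [-4.7  0.6  6.8] 14.625
False [-92.1   1.7 209.2] [-5.7  1.   7.7] 15.025
```

```bash
python3 - <<'E'
from h import *
env.move_l(W(-.097,.2075),.05); print(ty(),F())
env.move_l(W(-.097,.2165),.05); env.wait(.1); print(ty(),F())
env.move_l(W(-.100,.235),.08); env.wait(.1); print(ty(),F(),telemetry.read_clock())
M=model('wrist'); a,dd=camera('wrist'); save('w6',cv2.resize(a,(800,600),interpolation=cv2.INTER_CUBIC))
m=(a[...,0]>100)&(a[...,1]<60)&(a[...,2]<60)&(dd>0); v,u=np.where(m)
p=np.array([back(M,x,y,dd[y,x]) for x,y in zip(u,v)]); print(len(p),np.percentile(p[:,2],[10,50,90])*1e3, ((p[:,:2]-O)@d).min(),((p[:,:2]-O)@d).max())
v,u=np.where((dd>0)); k=slice(None,None,7); p=np.array([back(M,x,y,dd[y,x]) for x,y in zip(u[k],v[k])]); yy=(p[:,:2]-O)@d; xx=(p[:,:2]-O)@tx
s=(xx>.015)&(xx<.045)&(p[:,2]>.066)&(p[:,2]<.074); print('pallet trailing',np.percentile(yy[s],[0.2,1]),'n',s.sum())
E
```

```text
[-97.4   0.8 208. ] [0.4 0.5 5. ]
[-96.6  -0.8 215.6] [ 0.3  0.6 -0.4]
[-100.    -0.   235.2] [-0.  -0.8 -0.6] 16.2833
8961 [39.59146042 40.37845896 41.16252642] -0.2149978831662377 -0.07542683703657
pallet trailing [-0.07801966 -0.07786411] n 1618
```

View pics/w6.png

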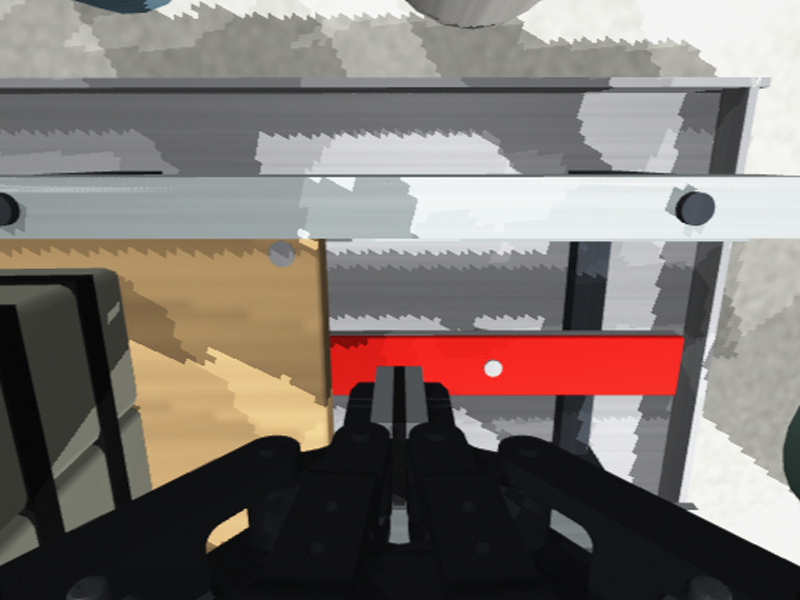

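w6 shows the bar (pin at (493,368)) still down at about 39–40 mm with the fingers off it. The pallet's trailing edge is at y≈-78, so its leading edge is at about +52, resting on the nose. Now I'll push home with the tips at 59 mm on the pallet's end face only.

```bash
python3 - <<'E'
from h import *
env.move_l(W(-.100,.2324),.05)
for y,sp in ((-.05,.06),(.0,.06),(.018,.04)):
    s=env.move_l(W(y,.2324),sp,f_stop=18); print(s,ty(),F(),telemetry.read_clock())
    if s: break
else:
    s=env.move_l(W(.040,.2324),.02,f_stop=14); print(s,ty(),F()); env.wait(.3); print(ty(),F(),telemetry.read_clock())
E
```

```text
False [-49.6  -0.  232.3] [-0.6  0.5  0.6] 17.5667
False [ 4.000e-01 -1.000e-01  2.322e+02] [-0.8 -0.1  1. ] 18.55
False [ 1.760e+01 -2.000e-01  2.321e+02] [-4.3 -0.8 -0.3] 19.15
True [3.14e+01 2.00e-01 2.33e+02] [-2.8 -0.6  2.9]
[3.130e+01 2.000e-01 2.329e+02] [-1.2 -1.   4.1] 20.2417
```

```bash
python3 - <<'E'
from h import *
env.move_l(W(.027,.2324),.04); env.move_l(W(.024,.245),.06); env.move_l(W(-.06,.26),.12)
env.wait(.2); print(ty(),F(),telemetry.read_clock())
M=model('wrist'); a,dd=camera('wrist'); save('w7',cv2.resize(a,(800,600),interpolation=cv2.INTER_CUBIC))
v,u=np.where((dd>0)); k=slice(None,None,5); p=np.array([back(M,x,y,dd[y,x]) for x,y in zip(u[k],v[k])]); yy=(p[:,:2]-O)@d; xx=(p[:,:2]-O)@tx; c=a[v[k],u[k]].astype(int)
s=(xx>.015)&(xx<.045)&(p[:,2]>.066)&(p[:,2]<.074)&(yy>0); print('pallet trailing',np.percentile(yy[s],[0.2,1,3]),'n',s.sum())
r=(c[:,0]>100)&(c[:,1]<60)&(c[:,2]<60); b=r&(yy<0); n=r&(yy>.02)
print('bar z',np.median(p[b,2]),b.sum(),'nose z',np.percentile(p[n,2],[50,90,98]) if n.any() else None,n.sum())
E
```

```text
[-5.930e+01 -1.000e-01  2.597e+02] [ 0.2 -0.4 -0.2] 21.925
pallet trailing [0.04290956 0.0432002  0.04340735] n 740
bar z 0.049722901811188984 2749 nose z [0.06525184 0.06734476 0.06787398] 461
```

View pics/w7.png

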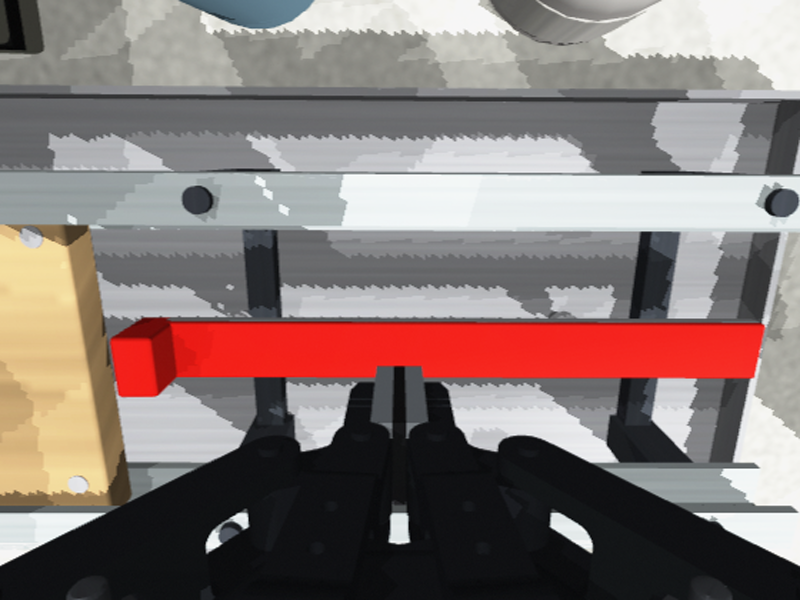

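w7 shows the nose risen at (140,355), the bar up, and the pallet just beyond it. Next I'll measure the nose gap and the end-stop contact more precisely, and check the mould from the scene camera.

```bash
python3 - <<'E'
from h import *
M=model('wrist'); a,dd=camera('wrist')
v,u=np.where((dd>0)&(np.arange(560)[None]<200)); p=np.array([back(M,x,y,dd[y,x]) for x,y in zip(u,v)]); yy=(p[:,:2]-O)@d; xx=(p[:,:2]-O)@tx; c=a[v,u].astype(int)
n=(c[:,0]>100)&(c[:,1]<60)&(c[:,2]<60)&(p[:,2]>.064); print('nose top y',np.percentile(yy[n],[1,99]),'x',np.percentile(xx[n],[1,99]))
s=(abs(xx)<.03)&(p[:,2]>.068)&(p[:,2]<.074)&(yy>.03)&(c[:,1]>70); print('pallet edge',np.percentile(yy[s],[.3,1,3]))
# retreat, then view with top-like wrist pose near the end stop, and scene
env.move_l(W(-.10,.42),.25); env.move_l(W(.03,.46,.03),.25); env.wait(.2); M=model('wrist'); a,dd=camera('wrist'); save('w8',cv2.resize(a,(800,600),interpolation=cv2.INTER_CUBIC))
np.savez('w8',a=a,d=dd,f=M[0],cx=M[1],cy=M[2],R=M[3],t=M[4])
for nme,y,z in [('endstopface',.175,.07),('home trailing',.045,.07),('nose front',.039,.066),('nose back',.025,.066),('leading',.175,.07)]: print(nme,(proj(M,W(y,z))+.5)/.7-.5)
print(telemetry.read_clock())
E
```

```text
nose top y [0.02341652 0.03728096] x [-0.01021928  0.01081619]
pallet edge [0.04306675 0.04334066 0.04370364]
endstopface [193.84008721 299.14488584]
home trailing [373.65100977 299.42580451]
nose front [382.05860972 297.99288494]
nose back [401.16001046 298.02316038]
leading [193.84008721 299.14488584]
23.7917
```

View pics/w8.png

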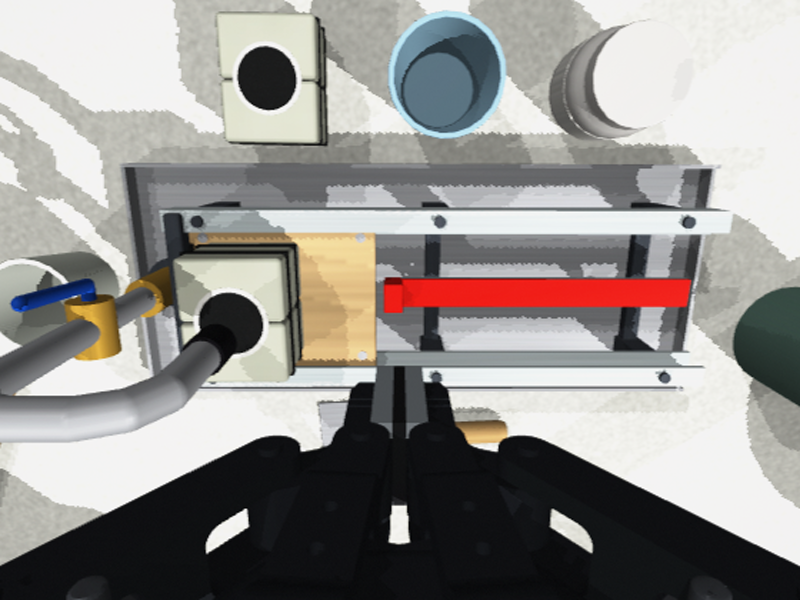

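The nose measures 23.4–37.3 and the pallet edge 43.3 (my track origin is about 1.6 mm off). That makes the gap 6.0 mm, which is the stated value for fully home. w8 shows the mould standing in place with its pour hole (235,320) under the spout, the pallet against the end stop at (180,240), and the nose up at (395,295). The hand is clear, so I'm handing in.

```bash
python3 -c "
from h import *
env.finish_job(); print(telemetry.read_clock(), F())"
```

```text
the job is handed in; nothing more can be done
the job is handed in; nothing more can be done
```

The pallet is fully home against the end stop, with the mould standing in place under the spout and the red stop sprung up behind it. I handed the job in at about 24 s of the 45 s allowed.

**What I did:** With the gripper shut, I pressed the red bar down about 13 mm (6–8 N) and kept it down. I pushed the pallet's trailing face until its leading edge was on the nose. With the fingers off the bar, it stayed down at about 39–40 mm. I then pushed the end face on to the end stop, backed off and lifted clear.

**Last checks:**
- **Pallet:** it sits 6.0 mm ahead of the nose, the stated gap when home.
- **Stop:** it is up, with the nose at about 67 mm and the bar at about 50 mm.
- **Surroundings:** the spare mould, cup, tub, jug and scraper looked undisturbed in the last picture, and the tool force was about zero.

**What disagreed:**
- My track origin was about 1.6 mm off along the push direction, so I judged "home" from the gap to the nose.
- A guide pin and bush seemed to stand proud of the pressed bar, but the fingers slid over them without catching.
- The force readings at the end of two of the push steps were low (under 1 N), probably because the arm was slowing down then.
- The final push stopped on a brief force spike, and the nose was already pressing up under the fingertip at that point. I relied on the measured gap, not the force, to confirm the pallet was home.

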